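Test the stop button of the tea mill

TASK

Do the morning test of the tea mill's red stop button with your fingertips: press the red mushroom head fully in until it latches, then twist it clockwise (as its arrows show, seen from above) until it pops back out and let it turn home. When it is out again, press the green start button fully in and let go of it. Nothing needs picking up: leave the tea things where they stand.

Things in the scene. Friction and masses are not known exactly. Their poses are not given: they have to be found in the camera images.
- console: Grey control station screwed to the table: a box 100 x 205 x 60 mm (x, y, z). Origin: centre of its underside, z up. The two buttons stand on its flat top (z = 60 mm), 47.5 mm either side of its middle along its y axis, 95 mm apart; which of them is at which end varies. A small pilot lamp is between them, 8 mm high.
- stop_top (a point): Top centre of the red mushroom head, on its vertical axis: 38 mm above the box top when out, 30 mm latched. Head: domed hub of radius 19 mm and three lobes at 0, 120, 240 degrees from this point's x axis, which turns with it. A lobe is 20 mm wide, round-ended, reaches 33 mm from the axis, and spans 5 to 18.5 mm below this point (so 11.5 mm free under them when latched).
- stop_base: Fixed foot of the stop button on the box top: a flat yellow disc of radius 41 mm with a steel collar of radius 17.5 mm, 6 mm high, and the head's black stem (radius 10.5 mm). Origin: on the button's axis at the box top, z up.
- stop_press (a joint): How far the red head is pushed in, m: 0 out, 0.008 fully in. Snap action: about 13 N straight down at its middle starts it, the force falls with depth; past about half way it goes in by itself and stays in (latched) when let go. Twisting the head releases it.
- stop_twist (a joint): Turn of the red head, rad, clockwise seen from above: 0 home, 0.9 at its stop. With the button latched, pushing a lobe sideways clockwise with 4 to 8 N, 24 mm from the axis, turns it; from about 0.35 it rises, by 0.85 the latch has let go and it springs out 8 mm, rubbing along the finger. When the finger is taken away a spring turns the head home.
- start_top (a point): Centre of the top of the green start button (radius 14 mm), which stands 22 mm above the box top and is pressed straight down. Its round steel bezel has radius 22 mm, 12 mm high. z up.
- start (a joint): How far the green start button is pressed, m: 0 out, 0.006 fully in; a plain spring button, 2 N to start and 6 N fully in, comes back when let go.
- tea_bowl: Loose white tea bowl, 120 mm across, 72 mm high; origin at the centre of its underside. Leave alone.
- tea_caddy: Loose dark red lacquer tea caddy, 69 mm across, 69 mm high; origin at the centre of its underside. Leave alone.
- whisk: Loose bamboo whisk upside down on its blue stand, 60 mm across, 115 mm high; origin at the centre of its underside. Leave alone.
- tea_scoop: Loose thin bamboo tea scoop lying on the table, 10 x 170 mm along its y axis, 13 mm high; origin under its middle. Leave alone.
- sieve_tin: Loose round steel sieve tin, 89 mm across, 71 mm high; origin at the centre of its underside. Leave alone.
- mill_brush: Loose wooden mill brush lying along its x axis, 190 x 42 x 20 mm; origin under its middle. Leave alone.
- water_jar: White water jar with a green lid, 156 mm across, 175 mm high, 1.6 kg; origin at the centre of its underside. Leave alone.

How it is judged (in metres and radians):
On the way, in this order (a step that is already met when the one before it is completed fails the run):
1. the stop button is pressed in until it latches (at least 6.5 mm) (value of joint stop_press above 0.0065 m), for 0.2 s.
2. its head is twisted clockwise, at least 0.35 rad (value of joint stop_twist above 0.35 rad).
3. the latch has let go: the head is out again (within 1.5 mm) and turned home (within 0.1 rad) (value of joint stop_press below 0.0015 m and value of joint stop_twist below 0.1 rad), for 0.1 s.
4. the start button is pressed (at least 4.5 mm) with the stop button out (value of joint start above 0.0045 m and value of joint stop_press below 0.0015 m), for 0.05 s.
At the end, for the whole second after the job is handed in: the stop button is out (within 1.5 mm) and turned home (within 0.1 rad), the start button is out (within 1.5 mm), and no tea thing has been moved more than 15 mm (all of step 3 and value of joint start below 0.0015 m); the robot touches nothing.
It fails at once if the start button is pressed (over 3 mm) while the stop button is in (over 4 mm) (value of joint start above 0.003 m and value of joint stop_press above 0.004 m).
It fails at once if a tea thing is lifted, carried or knocked: moved more than 15 mm from where it stood (distance of any of tea_bowl, tea_caddy, whisk, tea_scoop, sieve_tin, mill_brush, water_jar from where it was at the start of the episode above 0.015 m).
It also fails if it takes over 48 s, if anything falls off the work surface, if the arm or the gripper's body presses on something with over 40 N, if the wrist force passes 120 N, or if a joint passes its speed limit or range.

ROBOT

A 6-joint arm with a two-finger parallel gripper is mounted at the origin on the work surface. World frame = base frame: x ahead of the robot, y to its left, z up, the work surface at z = 0. Lengths are in m, angles in degrees, forces in N, time in s.
With the tool pointing down it reaches from about 0.3 to 0.875 m from the base axis. Payload 6.4 kg.
Tool frame: the origin (TCP) lies at the very end of the fingers, on their centre line; the grasp point (between the pads) lies 19 mm behind it; z points along the fingers, y is the line along which they close (so a half turn about z gives the same grasp; the last joint's range is limited). The gripper opens to 85 mm and grips with 20 to 120 N. Pads are 22 mm wide; open, the fingers measure 114 mm over their backs; the gripper's body (76 mm by 85 mm) begins 54 mm behind the grasp point. The pads swing forward as they close: fully open they stand 13 mm farther back than shut.
Start: joints at [63.753, 10.359, 92.074, -0, 77.567, -11.82], TCP at [0.143, 0.557, 0.231] pointing down, gripper open.
Joint ranges: [-171.53, 171.53], [-51.25, 118.39], [17.06, 147.69], [-65.23, 245.23], [0, 150.52], [-178.68, 178.68]. Speed limits (degrees/s): [147.25, 147.25, 172.46, 180, 180, 180].

INTERFACE

Orientations are given as [roll, pitch, yaw] about the fixed x, y, z axes, in that order (R = Rz(yaw) Ry(pitch) Rx(roll)).
In Python, from cell import observe, snapshot, camera_params, hand_in gives the robot as it stands.
- The arm moves only by the tool servo_tool, never from a script. Its argument "commands" is a list of rows, each a list of 7 numbers: the closure, from 0 (fully open) to 1 (shut), then the shift along the tool's x, y, z in units of 30 mm (1.0 is 30 mm), then the turn, a rotation vector about the tool's x, y, z in units of 10 degrees (1.0 is 10 degrees). A call has exactly 8 rows; each row is the pose to reach, as a shift and turn from the pose commanded when the call began, along the tool's axes at that moment; what a row does not reach only later rows make up. A row lasts 1/8 s, in which the tool goes at most 62.5 mm and 10.7 degrees, less where a joint would pass 70% of its speed; a pose out of reach is approached as far as the arm can. A call with a gripper value outside its range is refused whole. The fingers move at their own pace and stop on an object; "newtons" is the grip in N (left out, the last holds). Time passes only in rows, so rows that repeat a pose let the fingers close, or fill a call up. It gives the time, the measured TCP pose, the force, the opening and the grip force at its end, in the units of the state.
- observe(): the state, without advancing time (a new reading comes with each control period).
- snapshot(name): name is "scene" or "top" or "wrist"; returns the picture (420x560x3 uint8, red, green, blue); there is no depth.
- camera_params(name): a dict with "fovy" (degrees; the focal length in pixels is half the picture's height over the tangent of half this angle, whatever the lens; pixels are square), "cx", "cy" (the principal point, pixels), "xyz" and "rotation" of the camera in the world; the wrist camera has in their place "hand_eye" (4x4, takes a point from camera to tool coordinates, whose origin is the TCP and whose axes are the flange's). Camera axes: x right, y up, looking along -z (the intrinsics and any distortion apply to the point x, -y, -z); pixel columns grow to the right and rows downward; lengths in m; the calibration is good to about 2 mm. A picture is of the moment at which its call begins: read the wrist's pose just before it. camera_params takes no time and is no camera call.
- hand_in(): hands the job in; it is judged then, once.
The state is a dict: "time": time; "joint_pos": joint angles; "qvel": joint speeds; "joint_torque": joint torques, N m; "ee_pos": TCP position; "orientation": TCP orientation; "ft_force": force on the tool from outside, world axes, zero at the start; "torque": the same for the moment, N m; "width": finger opening in m; "grasp_force": force on a finger pad.
Only numpy, scipy, OpenCV 4.12 (cv2) and the standard library are available. Lean on these libraries where they do the work, as an engineer would, in place of code of your own. Each camera call takes 0.05 s, during which the arm holds its last target. There are 200 camera calls.

## Working session

There is one attempt and no reset: what is moved stays moved. The work goes in short steps, Python scripts to look and compute and a tool call to move; the robot and the scene stay as the last step left them, time stands still between calls to the robot, and variables do not carry over. Pictures are saved under pics/ and viewed, at most 10 in all, crops included, and the job is handed in when it is done.

Besides the shell and the picture viewer there is one more tool, called in YAML: its name, and indented under it one key for each argument. servo_tool: Moves the arm, as the interface text tells. Its arguments: {"type":"object","properties":{"commands":{"type":"array","items":{"type":"array","items":{"type":"number"}}},"newtons":{"type":"number"}},"required":["commands"]}

```bash
mkdir -p pics
python3 - <<'E'
from cell import *
import cv2
print(observe())
for n in("scene","top","wrist"):
    cv2.imwrite(f"pics/{n}0.png",snapshot(n)[:,:,::-1]); print(n,camera_params(n))
E
```

```text
{'time': 0.0, 'joint_pos': array([ 6.37518566e+01,  1.03994334e+01,  9.21333165e+01, -1.28092767e-03,
        7.75649374e+01, -1.18184979e+01]), 'qvel': array([ 0.0040737 , -0.05797943,  0.00955721,  0.04592057,  0.13553859,
       -0.02217966]), 'joint_torque': array([ 1.35653201e-03, -4.44863856e+01, -3.51343954e+01, -5.44525210e-05,
        8.95935693e-03, -4.32605350e-05]), 'ee_pos': array([0.14301023, 0.55636339, 0.23039427]), 'orientation': array([-1.79904127e+02, -1.87836467e-02,  1.65570616e+02]), 'ft_force': array([-0.55933162,  0.48215393, -0.26322359]), 'torque': array([0.01696011, 0.04525226, 0.01279793]), 'grasp_force': 0.0, 'width': 0.08541923810866131}
scene {'fovy': 49.66719995460457, 'cx': 276.1208468020757, 'cy': 204.6550353930578, 'xyz': array([1.19180448, 1.0108574 , 1.0345584 ]), 'rotation': array([ 50.37803397,  -0.47555505, 147.05358205])}
top {'fovy': 54.177444094097105, 'cx': 275.0500084750541, 'cy': 207.4295398877292, 'xyz': array([0.46146489, 0.03963583, 1.33769674]), 'rotation': array([  3.57696051,   0.24253952, -91.23184353])}
wrist {'fovy': 66.25274023883813, 'cx': 279.615148000672, 'cy': 207.57544081191756, 'hand_eye': array([[ 1.26704210e-04,  9.57043512e-01,  2.89944306e-01,
         7.40570629e-02],
       [ 9.99998749e-01, -5.78474629e-04,  1.47242533e-03,
         5.16607748e-05],
       [ 1.57690053e-03,  2.89943757e-01, -9.57042387e-01,
        -1.42318746e-01],
       [ 0.00000000e+00,  0.00000000e+00,  0.00000000e+00,
         1.00000000e+00]])}
```

View pics/top0.png

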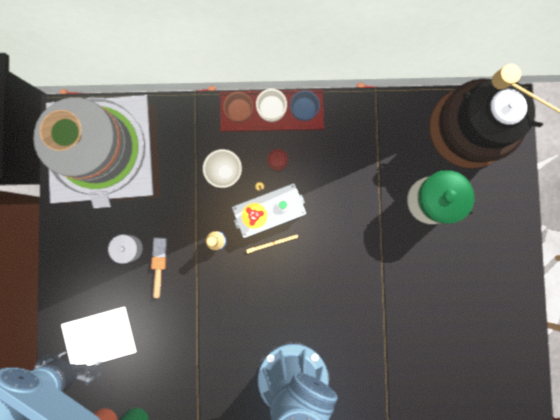

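View pics/scene0.png

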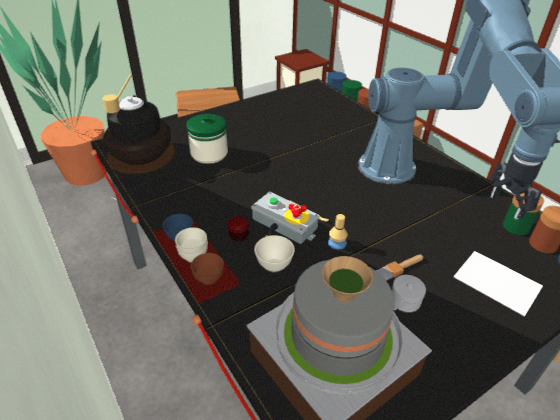

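The top view shows the console at about (270,210), with the red head at (255,215) and the green button at (283,206). The scoop lies to its robot side at (272,243), the whisk is at (216,241), the bowl at (222,168) and the caddy at (278,159). I'll turn these into positions next.

```bash
cat > h.py <<'E'
from cell import *
import cv2, numpy as np
from scipy.spatial.transform import Rotation as R
def pose(name,o=None):
    p=camera_params(name)
    if name=="wrist":
        T=np.eye(4);T[:3,:3]=R.from_euler('xyz',o['orientation'],degrees=True).as_matrix();T[:3,3]=o['ee_pos']
        C=T@p['hand_eye'];return p,C[:3,:3],C[:3,3]
    return p,R.from_euler('xyz',p['rotation'],degrees=True).as_matrix(),p['xyz']
def cast(name,uv,z,o=None):
    p,M,c=pose(name,o);f=210/np.tan(np.radians(p['fovy']/2))
    uv=np.atleast_2d(np.array(uv,float))
    d=np.c_[(uv[:,0]-p['cx'])/f,-(uv[:,1]-p['cy'])/f,-np.ones(len(uv))]@M.T
    return c+d*((z-c[2])/d[:,2])[:,None]
def blobs(im,kind,amin=15):
    h=cv2.cvtColor(im,cv2.COLOR_RGB2HSV);H,S,V=[h[...,i].astype(int) for i in range(3)]
    m={'red':((H<6)|(H>174))&(S>180)&(V>110),'green':(H>50)&(H<90)&(S>110)&(V>90),'yellow':(H>20)&(H<35)&(S>150)&(V>120)}[kind].astype(np.uint8)
    n,l,st,c=cv2.connectedComponentsWithStats(m)
    return [(st[i,4],c[i].round(1)) for i in range(1,n) if st[i,4]>=amin],l
E
python3 - <<'E'
from h import *
for n in("top","scene"):
    im=cv2.imread(f"pics/{n}0.png")[:,:,::-1].copy()
    for k,z in(('red',.09),('green',.08),('yellow',.061)):
        for a,c in blobs(im,k)[0]:
            q=cast(n,c,z)[0]
            if .3<q[0]<.9 and abs(q[1])<.35: print(n,k,a,c,q.round(4))
print(cast('top',[[222,168],[216,241],[272,243],[278,159]],.05).round(3), cast('top',[[235,212],[240,236],[305,213],[297,188]],.06).round(3))
E
```

```text
top green 29 [282.4 204.3] [0.5493 0.0205 0.08  ]
top yellow 24 [252.4 206. ] [0.5474 0.1138 0.061 ]
top yellow 81 [248.2 218.8] [0.5078 0.1276 0.061 ]
scene red 112 [297.1 209.8] [0.5218 0.1157 0.09  ]
scene green 40 [273.2 200.6] [0.5548 0.0246 0.08  ]
scene yellow 189 [296.1 217.5] [0.5262 0.1183 0.061 ]
[[0.671 0.208 0.05 ]
 [0.441 0.23  0.05 ]
 [0.431 0.055 0.05 ]
 [0.695 0.031 0.05 ]] [[ 0.53   0.168  0.06 ]
 [ 0.455  0.154  0.06 ]
 [ 0.522 -0.05   0.06 ]
 [ 0.601 -0.027  0.06 ]]
```

Red is at about (0.52, 0.115) and green at about (0.552, 0.022). They measure 97 mm apart against 95 expected, so this is good enough to go and look from above with the fingers shut.

servo_tool:
  commands:
    - [1, -1.4, -1.05, 0, 0, 0, 0]
    - [1, -2.8, -2.1, 0, 0, 0, 0]
    - [1, -4.2, -3.1, 0, 0, 0, 0]
    - [1, -5.6, -4.2, 0, 0, 0, 0]
    - [1, -7, -5.2, 0, 0, 0, 0]
    - [1, -8.4, -6.3, 0, 0, 0, 0]
    - [1, -9.8, -7.3, 0, 0, 0, 0]
    - [1, -11, -8.2, 0, 0, 0, 0]
  newtons: 40

```text
time: 1.15
ee_pos: [0.4024, 0.2348, 0.2313]
orientation: [180.0, 0.0, 165.5]
ft_force: [0.4, 0.6, 0.1]
width: -0.0002
grasp_force: 0.0
```

servo_tool:
  commands:
    - [1, -1.4, -1, 0, 0, 0, 0]
    - [1, -2.8, -2.1, 0, 0, 0, 0]
    - [1, -4.2, -3.2, 0.3, 0, 0, 0]
    - [1, -5.2, -4, 0.6, 0, 0, 0]
    - [1, -5.7, -4.3, 1, 0, 0, 0]
    - [1, -5.7, -4.3, 1, 0, 0, 0]
    - [1, -5.7, -4.3, 1, 0, 0, 0]
    - [1, -5.7, -4.3, 1, 0, 0, 0]

```text
time: 2.15
ee_pos: [0.5346, 0.0701, 0.2018]
orientation: [180.0, 0.0, 165.7]
ft_force: [-0.3, 0.2, 0.7]
width: 0.0001
grasp_force: 0.0
```

Run:
```python
from h import *
o=observe(); im=snapshot("wrist"); cv2.imwrite("pics/w1.png",im[:,:,::-1])
print(o['time'],o['ee_pos'],o['orientation'],o['ft_force'],o['width'])
for k,z in(('red',.09),('green',.082),('yellow',.061)):
    for a,c in blobs(im,k)[0]: print(k,a,c,cast("wrist",c,z,o)[0].round(4))
```

```text
2.15 [0.53464977 0.07008469 0.20183905] [1.79982951e+02 3.40859259e-02 1.65668574e+02] [-0.28046152  0.22996838  0.690064  ] 6.562020535390758e-05
red 2484 [322.1 172.9] [0.5178 0.1091 0.09  ]
green 740 [229.9 230.4] [0.5493 0.0214 0.082 ]
yellow 3608 [315.8 160.9] [0.5123 0.1083 0.061 ]
yellow 16 [320.1 238.9] [0.5855 0.0963 0.061 ]
yellow 35 [324.3 245.9] [0.5935 0.0987 0.061 ]
```

View pics/w1.png

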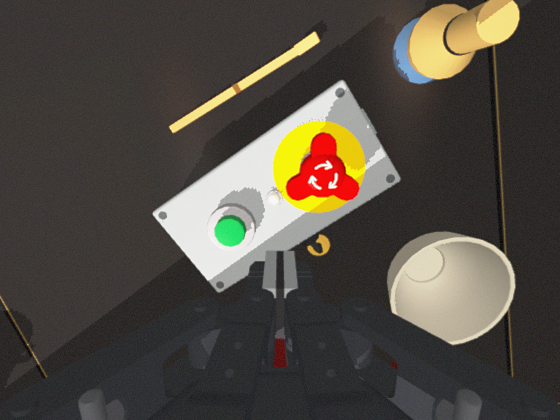

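The wrist view shows the red head at (322,173). Its lobes point up (323,140), lower left (297,190) and lower right (350,190). Green is at (230,230), and the shut fingertips end near (280,252). Next I'll measure the lobe angles.

Run:
```python
from h import *
o={'ee_pos':np.array([0.53465,0.07008,0.20184]),'orientation':np.array([179.983,.034,165.669])}
im=cv2.imread("pics/w1.png")[:,:,::-1].copy()
b,l=blobs(im,'red',300); ys,xs=np.where(l==np.argmax(np.bincount(l.ravel())[1:])+1)
P=cast("wrist",np.c_[xs,ys],.0895,o)[:,:2]
(c,r)=cv2.minEnclosingCircle((P*1000).astype(np.float32)); print("red circle",c,r)
c=np.array(c)/1000
d=P-c; rr=np.hypot(*d.T); a=np.degrees(np.arctan2(d[:,1],d[:,0]))
far=rr>.026; k=np.angle(np.exp(1j*np.radians(3*a[far])).sum())
print("lobe angle mod120",np.degrees(k)/3, "n",far.sum())
# yellow+red disc
b,ly=blobs(im,'yellow',300); ys,xs=np.where(ly==np.argmax(np.bincount(ly.ravel())[1:])+1)
Q=cast("wrist",np.c_[xs,ys],.0605,o)[:,:2]
print("yellow",cv2.minEnclosingCircle((Q*1000).astype(np.float32)))
b,lg=blobs(im,'green',300); ys,xs=np.where(lg==np.argmax(np.bincount(lg.ravel())[1:])+1)
G=cast("wrist",np.c_[xs,ys],.082,o)[:,:2]; g=cv2.minEnclosingCircle((G*1000).astype(np.float32)); print("green",g)
M=R.from_euler('xyz',o['orientation'],degrees=True).as_matrix()
print("tool shift to red (30mm)",M.T@(np.r_[c,.11]-o['ee_pos'])/.03)
```

```text
red circle (519.1533203125, 109.56158447265625) 32.32705307006836
lobe angle mod120 45.996390559670836 n 436
yellow ((519.2402954101562, 109.19071197509766), 40.899349212646484)
green ((549.176025390625, 20.89508056640625), 14.436121940612793)
tool shift to red (30mm) [0.82805195 1.14633197 3.06118275]
```

The red axis is at (0.519, 0.1094), and both the head circle (r 32) and the disc (r 41) agree with it. A lobe points along tool +x, so the gap at tool −x suits the finger. Next I go above the head and press.

servo_tool:
  commands:
    - [1, 0.4, 0.6, 0.5, 0, 0, 0]
    - [1, 0.83, 1.15, 1.2, 0, 0, 0]
    - [1, 0.83, 1.15, 2, 0, 0, 0]
    - [1, 0.83, 1.15, 2.8, 0, 0, 0]
    - [1, 0.83, 1.15, 3.1, 0, 0, 0]
    - [1, 0.83, 1.15, 3.3, 0, 0, 0]
    - [1, 0.83, 1.15, 3.3, 0, 0, 0]
    - [1, 0.83, 1.15, 3.3, 0, 0, 0]

```text
time: 3.2
ee_pos: [0.5201, 0.1085, 0.1031]
orientation: [180.0, 0.1, 165.6]
ft_force: [-1.2, -0.5, -0.4]
width: -0.0001
grasp_force: 0.0
```

servo_tool:
  commands:
    - [1, 0, 0, 0.1, 0, 0, 0]
    - [1, 0, 0, 0.2, 0, 0, 0]
    - [1, 0, 0, 0.25, 0, 0, 0]
    - [1, 0, 0, 0.3, 0, 0, 0]
    - [1, 0, 0, 0.35, 0, 0, 0]
    - [1, 0, 0, 0.37, 0, 0, 0]
    - [1, 0, 0, 0.38, 0, 0, 0]
    - [1, 0, 0, 0.38, 0, 0, 0]

```text
time: 4.2
ee_pos: [0.5193, 0.1085, 0.0906]
orientation: [-180.0, -0.0, 165.6]
ft_force: [-0.4, 0.4, -0.0]
width: 0.0001
grasp_force: 0.0
```

servo_tool:
  commands:
    - [1, 0, 0, 0.03, 0, 0, 0]
    - [1, 0, 0, 0.06, 0, 0, 0]
    - [1, 0, 0, 0.08, 0, 0, 0]
    - [1, 0, 0, 0.08, 0, 0, 0]
    - [1, 0, 0, 0.08, 0, 0, 0]
    - [1, 0, 0, 0.08, 0, 0, 0]
    - [1, 0, 0, 0.08, 0, 0, 0]
    - [1, 0, 0, 0.08, 0, 0, 0]

```text
time: 5.2
ee_pos: [0.5198, 0.1085, 0.0898]
orientation: [-180.0, 0.0, 165.6]
ft_force: [-3.9, -1.4, 12.7]
width: 0.0005
grasp_force: 5.9
```

It latched: about 13 N against the stop at head-top height 0.090. Now I lift, move to the gap on the tool −x side at 34 mm radius, and look.

servo_tool:
  commands:
    - [1, 0, 0, -0.4, 0, 0, 0]
    - [1, 0, 0, -0.8, 0, 0, 0]
    - [1, -0.6, 0.02, -1, 0, 0, 0]
    - [1, -1.13, 0.03, -1, 0, 0, 0]
    - [1, -1.13, 0.03, -1, 0, 0, 0]
    - [1, -1.13, 0.03, -1, 0, 0, 0]
    - [1, -1.13, 0.03, -1, 0, 0, 0]
    - [1, -1.13, 0.03, -1, 0, 0, 0]

```text
time: 6.2
ee_pos: [0.5521, 0.1011, 0.1183]
orientation: [-180.0, -0.0, 165.6]
ft_force: [0.1, 0.2, 0.3]
width: 0.0003
grasp_force: 0.0
```

Run:
```python
from h import *
o=observe(); im=snapshot("wrist"); cv2.imwrite("pics/w2.png",im[:,:,::-1])
print(o['time'],o['ee_pos'],o['orientation'],o['ft_force'])
b,l=blobs(im,'red',300); print(b)
ys,xs=np.where(l==np.argmax(np.bincount(l.ravel())[1:])+1)
P=cast("wrist",np.c_[xs,ys],.082,o)[:,:2]
c,r=cv2.minEnclosingCircle((P*1000).astype(np.float32)); print("red",c,r)
d=P-np.array(c)/1000; a=np.arctan2(d[:,1],d[:,0]); f=np.hypot(*d.T)>.026
print(np.degrees(np.angle(np.exp(3j*a[f]).sum()))/3)
```

```text
6.2 [0.55214454 0.10107275 0.11832806] [-1.79994938e+02 -2.59958500e-02  1.65582406e+02] [0.10216719 0.24156241 0.28024031]
[(np.int32(4959), array([279.8, 181.7]))]
red (519.33740234375, 109.48582458496094) 32.52265548706055
45.830155348909734
```

View pics/w2.png

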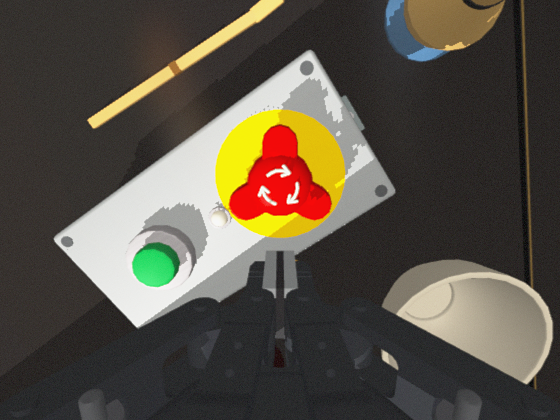

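The head is latched and centred at (280,182), with the gap straight ahead of the fingertips and its lobes symmetric about them. I descend into the gap.

servo_tool:
  commands:
    - [1, 0, 0, 0.4, 0, 0, 0]
    - [1, 0, 0, 0.8, 0, 0, 0]
    - [1, 0, 0, 1.1, 0, 0, 0]
    - [1, 0, 0, 1.3, 0, 0, 0]
    - [1, 0, 0, 1.5, 0, 0, 0]
    - [1, 0, 0, 1.6, 0, 0, 0]
    - [1, 0, 0, 1.6, 0, 0, 0]
    - [1, 0, 0, 1.6, 0, 0, 0]

```text
time: 7.25
ee_pos: [0.5528, 0.1009, 0.0708]
orientation: [180.0, 0.0, 165.6]
ft_force: [0.7, 0.2, 0.4]
width: 0.0001
grasp_force: 0.0
```

Run:
```python
import numpy as np
for r in(34,):
  for t in range(5,65,5): print(t,round(r*(1-np.cos(np.radians(t)))/30,2),round(-r*np.sin(np.radians(t))/30,2))
```

```text
5 0.0 -0.1
10 0.02 -0.2
15 0.04 -0.29
20 0.07 -0.39
25 0.11 -0.48
30 0.15 -0.57
35 0.2 -0.65
40 0.27 -0.73
45 0.33 -0.8
50 0.4 -0.87
55 0.48 -0.93
60 0.57 -0.98
```

No contact on the way down. I orbit clockwise by 40° first.

servo_tool:
  commands:
    - [1, 0, -0.1, 0, 0, 0, 0.5]
    - [1, 0.02, -0.2, 0, 0, 0, 1]
    - [1, 0.04, -0.29, 0, 0, 0, 1.5]
    - [1, 0.07, -0.39, 0, 0, 0, 2]
    - [1, 0.11, -0.48, 0, 0, 0, 2.5]
    - [1, 0.15, -0.57, 0, 0, 0, 3]
    - [1, 0.2, -0.65, 0, 0, 0, 3.5]
    - [1, 0.27, -0.73, 0, 0, 0, 4]

```text
time: 8.25
ee_pos: [0.5402, 0.0814, 0.0712]
orientation: [179.9, 0.1, 125.4]
ft_force: [1.4, -0.4, -0.9]
width: 0.0
grasp_force: 1.1
```

Run:
```python
from h import *
o=observe(); im=snapshot("wrist"); cv2.imwrite("pics/w3.png",im[:,:,::-1])
b,l=blobs(im,'red',300); print(b)
ys,xs=np.where(l==np.argmax(np.bincount(l.ravel())[1:])+1)
P=cast("wrist",np.c_[xs,ys],.084,o)[:,:2]
d=P-np.array([.5193,.1095]); a=np.arctan2(d[:,1],d[:,0]); f=np.hypot(*d.T)>.026
print(np.degrees(np.angle(np.exp(3j*a[f]).sum()))/3)
```

```text
[(np.int32(8945), array([278.7, 201.4]))]
28.10711898859859
```

View pics/w3.png

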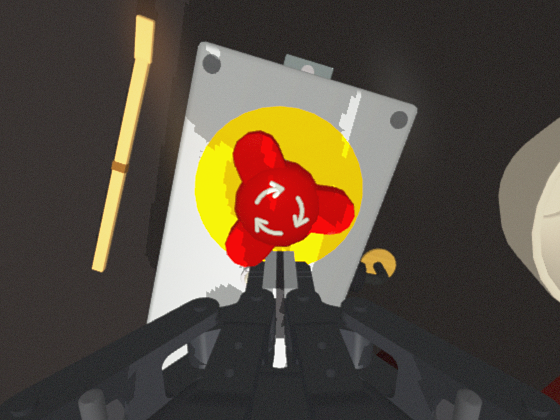

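The finger is pushing the lower-left lobe at (245,248) and the head has turned about 18°. I continue by 30°.

servo_tool:
  commands:
    - [1, 0, -0.1, 0, 0, 0, 0.5]
    - [1, 0.02, -0.2, 0, 0, 0, 1]
    - [1, 0.04, -0.29, 0, 0, 0, 1.5]
    - [1, 0.07, -0.39, 0, 0, 0, 2]
    - [1, 0.11, -0.48, 0, 0, 0, 2.5]
    - [1, 0.15, -0.57, 0, 0, 0, 3]
    - [1, 0.15, -0.57, 0, 0, 0, 3]
    - [1, 0.15, -0.57, 0, 0, 0, 3]

```text
time: 9.3
ee_pos: [0.5238, 0.0748, 0.0714]
orientation: [179.9, 0.1, 95.6]
ft_force: [0.6, -3.3, 3.1]
width: 0.0001
grasp_force: 2.2
```

Run:
```python
from h import *
o=observe(); im=snapshot("wrist"); cv2.imwrite("pics/w4.png",im[:,:,::-1])
b,l=blobs(im,'red',300); print(b)
ys,xs=np.where(l==np.argmax(np.bincount(l.ravel())[1:])+1)
for z in(.084,.09):
    P=cast("wrist",np.c_[xs,ys],z,o)[:,:2]
    d=P-np.array([.5193,.1095]); a=np.arctan2(d[:,1],d[:,0]); f=np.hypot(*d.T)>.026
    print(z,np.degrees(np.angle(np.exp(3j*a[f]).sum()))/3, cv2.minEnclosingCircle((P*1000).astype(np.float32)))
```

```text
[(np.int32(9770), array([278.1, 205.1]))]
0.084 -0.7656599777886633 ((519.33837890625, 107.83757019042969), 33.8531608581543)
0.09 -0.8651482539403123 ((519.1929321289062, 109.72957611083984), 32.28581619262695)
```

The head has turned about 0.82 rad and is already rising. Five more degrees.

servo_tool:
  commands:
    - [1, 0, -0.03, 0, 0, 0, 0.15]
    - [1, 0, -0.06, 0, 0, 0, 0.3]
    - [1, 0, -0.08, 0, 0, 0, 0.4]
    - [1, 0, -0.1, 0, 0, 0, 0.5]
    - [1, 0, -0.1, 0, 0, 0, 0.5]
    - [1, 0, -0.1, 0, 0, 0, 0.5]
    - [1, 0, -0.1, 0, 0, 0, 0.5]
    - [1, 0, -0.1, 0, 0, 0, 0.5]

```text
time: 10.35
ee_pos: [0.5207, 0.0748, 0.0706]
orientation: [179.9, 0.0, 90.5]
ft_force: [5.1, -6.2, 0.9]
width: -0.0001
grasp_force: 3.3
```

Run:
```python
from h import *
o=observe(); im=snapshot("wrist"); cv2.imwrite("pics/w5.png",im[:,:,::-1])
b,l=blobs(im,'red',300); print(b)
ys,xs=np.where(l==np.argmax(np.bincount(l.ravel())[1:])+1)
for z in(.084,.09):
    P=cast("wrist",np.c_[xs,ys],z,o)[:,:2]
    d=P-np.array([.5193,.1095]); a=np.arctan2(d[:,1],d[:,0]); f=np.hypot(*d.T)>.026
    print(z,np.degrees(np.angle(np.exp(3j*a[f]).sum()))/3, cv2.minEnclosingCircle((P*1000).astype(np.float32)))
```

```text
[(np.int32(10130), array([277.9, 207.3]))]
0.084 -6.039672389852576 ((519.349365234375, 107.25177764892578), 34.40967559814453)
0.09 -6.112746951278447 ((519.3675537109375, 109.1927261352539), 32.80817794799805)
```

The head is turned 0.91 rad, to its stop, and is out. I back off counterclockwise by 60° so the head can turn home.

servo_tool:
  commands:
    - [1, 0.02, 0.2, 0, 0, 0, -1]
    - [1, 0.07, 0.39, 0, 0, 0, -2]
    - [1, 0.11, 0.48, 0, 0, 0, -2.5]
    - [1, 0.15, 0.57, 0, 0, 0, -3]
    - [1, 0.27, 0.73, 0, 0, 0, -4]
    - [1, 0.4, 0.87, 0, 0, 0, -5]
    - [1, 0.48, 0.93, 0, 0, 0, -5.5]
    - [1, 0.57, 0.98, 0, 0, 0, -6]

```text
time: 11.4
ee_pos: [0.5483, 0.0932, 0.0698]
orientation: [180.0, -0.1, 150.7]
ft_force: [0.0, -0.5, 0.4]
width: 0.0
grasp_force: 0.1
```

servo_tool:
  commands:
    - [1, 0.02, 0.2, 0, 0, 0, -1]
    - [1, 0.04, 0.29, 0, 0, 0, -1.5]
    - [1, 0.04, 0.29, -0.3, 0, 0, -1.5]
    - [1, 0.04, 0.29, -0.8, 0, 0, -1.5]
    - [1, 0.04, 0.29, -1.3, 0, 0, -1.5]
    - [1, 0.04, 0.29, -1.6, 0, 0, -1.5]
    - [1, 0.04, 0.29, -1.6, 0, 0, -1.5]
    - [1, 0.04, 0.29, -1.6, 0, 0, -1.5]

```text
time: 12.4
ee_pos: [0.5519, 0.1007, 0.1182]
orientation: [-180.0, -0.0, 165.6]
ft_force: [0.2, -0.0, -1.2]
width: -0.0001
grasp_force: 0.0
```

Run:
```python
from h import *
o=observe(); im=snapshot("wrist"); cv2.imwrite("pics/w6.png",im[:,:,::-1])
print(o['time'],o['ee_pos'],o['orientation'],o['ft_force'])
b,l=blobs(im,'red',300); print(b)
ys,xs=np.where(l==np.argmax(np.bincount(l.ravel())[1:])+1)
for z in(.082,.0895):
    P=cast("wrist",np.c_[xs,ys],z,o)[:,:2]
    d=P-np.array([.5193,.1095]); a=np.arctan2(d[:,1],d[:,0]); f=np.hypot(*d.T)>.026
    print(z,np.degrees(np.angle(np.exp(3j*a[f]).sum()))/3, cv2.minEnclosingCircle((P*1000).astype(np.float32)))
M=R.from_euler('xyz',o['orientation'],degrees=True).as_matrix()
for z in(.092,.075):print("to green",M.T@(np.r_[.549,.021,z]-o['ee_pos'])/.03)
```

```text
12.4 [0.55188466 0.10067628 0.11821911] [-1.79995259e+02 -2.92453533e-02  1.65558519e+02] [ 0.22978889 -0.0221766  -1.24172825]
[(np.int32(5430), array([280.6, 185.1]))]
0.082 45.79420668584775 ((521.1063842773438, 108.96021270751953), 34.00688552856445)
0.0895 45.757863848362966 ((519.390625, 109.3897933959961), 32.5786018371582)
to green [-0.56968054 -2.59586575  0.87389459]
to green [-0.56996979 -2.59581886  1.44056118]
```

View pics/w6.png

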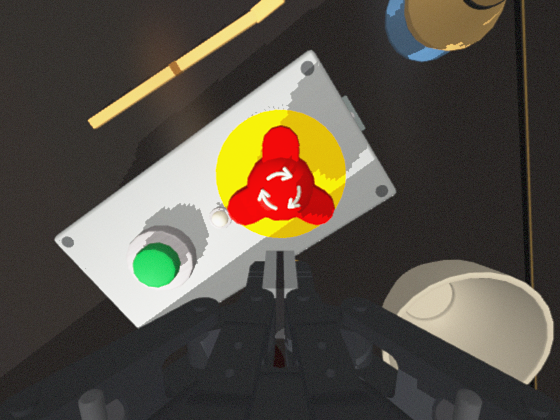

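The head is out (its size fits the height of 0.0895) and turned home at 45.8°. Green is at (156,265). I move above it, press and release.

servo_tool:
  commands:
    - [1, -0.2, -0.9, 0, 0, 0, 0]
    - [1, -0.4, -1.8, 0, 0, 0, 0]
    - [1, -0.57, -2.6, 0.2, 0, 0, 0]
    - [1, -0.57, -2.6, 0.6, 0, 0, 0]
    - [1, -0.57, -2.6, 0.9, 0, 0, 0]
    - [1, -0.57, -2.6, 1.05, 0, 0, 0]
    - [1, -0.57, -2.6, 1.05, 0, 0, 0]
    - [1, -0.57, -2.6, 1.05, 0, 0, 0]

```text
time: 13.45
ee_pos: [0.5496, 0.0213, 0.0872]
orientation: [180.0, 0.0, 165.6]
ft_force: [-0.3, 0.6, 0.3]
width: -0.0001
grasp_force: 0.0
```

servo_tool:
  commands:
    - [1, 0, 0, 0.1, 0, 0, 0]
    - [1, 0, 0, 0.2, 0, 0, 0]
    - [1, 0, 0, 0.28, 0, 0, 0]
    - [1, 0, 0, 0.34, 0, 0, 0]
    - [1, 0, 0, 0.37, 0, 0, 0]
    - [1, 0, 0, 0.38, 0, 0, 0]
    - [1, 0, 0, 0.38, 0, 0, 0]
    - [1, 0, 0, 0.38, 0, 0, 0]

```text
time: 14.45
ee_pos: [0.5496, 0.0209, 0.0761]
orientation: [180.0, 0.0, 165.6]
ft_force: [-1.0, 1.1, 6.6]
width: -0.0002
grasp_force: 2.9
```

The reading is 6.6 N at 0.0761, so green is almost fully in. I press a little more to be sure, then lift away.

servo_tool:
  commands:
    - [1, 0, 0, 0.03, 0, 0, 0]
    - [1, 0, 0, 0.05, 0, 0, 0]
    - [1, 0, 0, 0.05, 0, 0, 0]
    - [1, 0, 0, -0.3, 0, 0, 0]
    - [1, 0, 0, -0.9, 0, 0, 0]
    - [1, 0, 0, -1.8, 0, 0, 0]
    - [1, 0, 0, -2.8, 0, 0, 0]
    - [1, 0, 0, -3, 0, 0, 0]

```text
time: 15.45
ee_pos: [0.5508, 0.0206, 0.1683]
orientation: [180.0, 0.3, 165.6]
ft_force: [-0.2, -0.8, 0.1]
width: -0.0002
grasp_force: 0.0
```

Run:
```python
from h import *
o=observe(); im=snapshot("wrist"); print(o['time'],o['ee_pos'],o['ft_force'])
for k,z in(('red',.0895),('green',.082)):
    b,l=blobs(im,k,300); ys,xs=np.where(l==np.argmax(np.bincount(l.ravel())[1:])+1)
    print(k,cv2.minEnclosingCircle((cast("wrist",np.c_[xs,ys],z,o)[:,:2]*1000).astype(np.float32)))
```

```text
15.45 [0.55077856 0.02060467 0.16825275] [-0.24482748 -0.80103099  0.06889926]
red ((526.8734130859375, 107.18905639648438), 30.22617530822754)
green ((549.6153564453125, 20.201143264770508), 14.112133979797363)
```

The red circle reads a little off, perhaps because of shadow, so I check it once before handing in.

Run:
```python
from h import *
o=observe(); im=snapshot("wrist"); cv2.imwrite("pics/w7.png",im[:,:,::-1]); print(o['ee_pos'])
b,l=blobs(im,'red',20); print(b)
```

```text
[0.55032657 0.02067494 0.16761292]
[(np.int32(2983), array([392.6, 149.9]))]
```

View pics/w7.png

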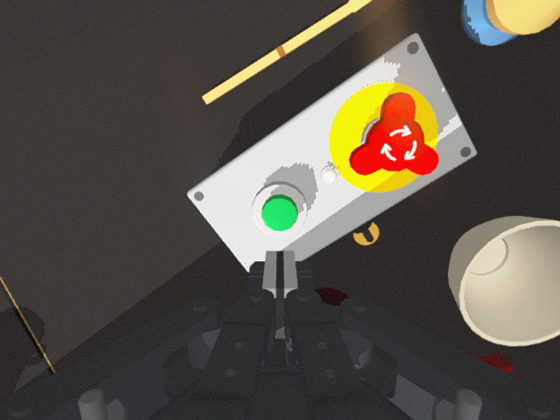

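The head at (395,140) is home and standing out. Its upper lobe catches a glare that fooled the colour mask. Green at (280,213) is out and the tea things in view stand untouched, so I hand in.

```bash
python3 -c "from cell import *; print(hand_in())"
```

```text
the job is handed in; nothing more can be done
None
```

The job is handed in: the red stop was pressed until it latched, twisted clockwise until it popped out and turned home, then the green start was pressed and released, with no tea thing touched; `hand_in()` returned no verdict.

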